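Ratchet a battery pack tight in the rack clamp

TASK

The blue ratchet clamp is still set to open: flip its brass direction pawl over to the closing side by the yellow thumb post, then swing the red-knobbed handle back and forth until the sliding jaw holds the loose battery pack firmly against the stop jaw, ready for its terminals to be brushed. It is tight when a slow closing stroke takes about 15 N at the knob instead of the 6 N of free running, and beyond 18 N the casing cracks; then let go, leaving the pawl on the closing side and the small things lying around in place.

Things in the scene. Friction and masses are not known exactly. Their poses are not given: they have to be found in the camera images.
- clamp_base: Fixed rack clamp: dark steel bed 110 x 265 x 12 mm, blue gear housing 74 x 66 x 62 mm high. Origin: where the upright pinion axis meets the bench; z up. The bed spans y = -215 to +50 mm; the handle's middle position points along -x (its arm passes over the bench), the jaws lie towards -y. The steel ratchet wheel on the housing is 58 mm across, its top 84 mm (its hub 90 mm) above the bench.
- clamp_axis (a point): Point on the upright pinion axis about which the handle swings, 95 mm above the bench.
- knob (a point): Point on the centre line of the handle's upright red knob, 95 mm above the bench, 130 mm from the pinion axis. The knob is a smooth fixed post 22 mm across, from 72 to 118 mm above the bench; below it the steel arm is 20 mm wide with its top at 71 mm.
- handle (a joint): Swing of the handle about the pinion axis, rad, -0.55 to +0.55 (stops); 0 = arm along the clamp's -x. Growing = clockwise from above = closing stroke. On the return stroke the pawl clicks over 18 teeth, 0.35 rad apart; up to one tooth of a closing stroke is lost before it bites. It stays where left; takes 2.5 N at the knob alone, 6 N driving the free jaw. 1 rad of the wheel moves the jaw 12 mm.
- pawl (a joint): Tilt of the brass pawl about its pivot on the handle arm, 40 mm from the pinion axis, rad. Springs over centre: negative (to -0.35) = opening side, positive (to +0.35) = closing side; above 0.1 is flipped (it may rest on a tooth and drop in when the handle moves). Growing = thumb post moves clockwise about the pinion axis from above, the way of the closing stroke; takes 2 to 3 N at the post.
- pawl_tip (a point): Point on the centre line of the pawl's upright yellow thumb post, 106 mm above the bench, 66 mm from the pinion axis and 26 mm outward of the pawl's pivot along the handle arm. The post is 9 mm across, its top 113 mm and its foot 81 mm above the bench; it moves about 18 mm sideways from one side to the other.
- jaw: Sliding jaw, blue with a black rubber face 64 x 38 mm, and its steel rack; driven only by the pinion. Same axes as the clamp; moves towards the clamp's -y to close. Its face plate is packed out differently each time: the face lies 67 to 71 mm to the -y side of this body's origin, which lies on the pinion axis while the rack is at its start. Let go, it keeps some 30 N on the pack by gear drag.
- stop_jaw: Fixed blue stop jaw bolted on the bed, same axes as the clamp; origin at the middle of the lower edge of its rubber face, 12 mm above the bench. The space for the pack lies to its +y side.
- battery_pack: Loose black battery pack, 88 (x) x 58 (y, the clamped width) x 53 mm, 0.3 to 0.6 kg, standing on the bed between the two jaws with a total free play of 14 to 32 mm; origin at the centre of its underside, terminals on top.
- brass_brush: Brass wire brush with a wooden handle, 32 x 180 x 14 mm, lying on the bench; origin at the centre of its underside. To be left alone.
- tape_roll: Roll of black tape, 59 mm across, 18 mm high, lying on the bench; origin at the centre of its underside. To be left alone.
- flux_tin: Flat yellow round tin, 54 mm across, 21 mm high, on the bench; origin at the centre of its underside. To be left alone.
Mind the look-alikes: they are no part of the job. What is shaped like the battery_pack but brown is not meant.

How it is judged:
On the way, in this order (a step that is already met when the one before it is completed fails the run):
1. the pawl is flipped to the closing side (value of joint pawl above 0.1 rad), for 0.2 s.
2. the jaw presses the pack firmly (more than 35 N) against the stop jaw (contact force between jaw and battery_pack above 35 N and contact force between stop_jaw and battery_pack above 25 N), for 0.05 s.
At the end, for the whole second after the job is handed in: The pack stands upright (within 0.1 rad) and still, held with more than 15 N by the sliding jaw and 12 N by the stop jaw; the pawl is on the closing side (above 0.1 rad); everything is let go. The clamping force has passed 35 N and never 150 N (contact force between jaw and battery_pack above 15 N and contact force between stop_jaw and battery_pack above 12 N and value of joint pawl above 0.1 rad and angle between battery_pack's own z axis and vertical below 0.1 rad and linear speed of battery_pack below 0.02 m/s); the robot touches nothing.
It fails at once if the jaw presses the pack with more than 150 N (casing cracked) (contact force between jaw and battery_pack above 150 N).
It fails at once if a small thing lying around is moved by more than 20 mm (distance of any of brass_brush, tape_roll, flux_tin from where it was at the start of the episode above 0.02 m).
It also fails if it takes over 72 s, if anything falls off the work surface, if the arm or the gripper's body presses on something with over 40 N, if the wrist force passes 120 N, or if a joint passes its speed limit or range.

ROBOT

A 7-joint arm with a two-finger parallel gripper is mounted at the origin on a cart in front of the work surface, level with it; the furniture and walls round the work are solid. World frame = base frame: x ahead of the robot, y to its left, z up, the work surface at z = 0. Lengths are in m, angles in rad, forces in N, time in s.
With the tool pointing down it reaches from about 0.425 to 0.925 m from the base axis. Payload 6.8 kg.
Tool frame: the origin (TCP) lies on the centre line of the jaws, within the pads' length; the fingertips stand 8 mm ahead of it and the grasp point (between the pads) lies 11 mm behind it (bot.tips_ahead is the distance from the TCP to the fingertips, in m); z points along the fingers, y is the line along which they close (so a half turn about z gives the same grasp; the last joint's range is limited). The gripper opens to 85 mm and grips with 20 to 120 N. Pads are 22 mm wide; open, the fingers measure 114 mm over their backs; the gripper's body (76 mm by 85 mm) begins 54 mm behind the grasp point. The pads swing forward as they close: fully open they stand 13 mm farther back than shut.
Start: joints at [-1.421, 0.477, 0.022, 1.555, -0.011, 1.109, -0.083], TCP at [0.172, 0.653, 0.239] pointing down, gripper open.
Joint ranges: [-2.96, 2.96], [-0.34, 2.1], [-1.41, 1.46], [0.24, 2.44], [-1.37, 4.51], [0.17, 1.92], [-2.96, 2.96]. Speed limits (rad/s): [2.39, 2.39, 3.14, 3.14, 3.14, 3.14, 3.14].

INTERFACE

Orientations are given as a unit quaternion [w, x, y, z].
In Python, from station import bot gives the robot as it stands.
- The arm moves only by the tool send_rows, never from a script. Its argument "deltas" is text: rows parted by semicolons, each of 4 numbers parted by spaces: the shift along the tool's x, y, z in m, then the turn about the tool's z in degrees. In form: x y z spin; .... A call has 1 to 5 rows; each row is the pose to reach, as a shift and turn from the pose commanded when the call began, along the tool's axes at that moment; what a row does not reach only later rows make up. A row lasts 1/10 s, in which the tool goes at most 50 mm and 8.59 degrees, less where a joint would pass 70% of its speed; a pose out of reach is approached as far as the arm can. A call with a gripper value outside its range is refused whole. "claw" is the opening, from 0 (shut) to 1 (fully open), set as the call begins (left out, the last holds). The fingers move at their own pace and stop on an object; "force" is the grip in N (left out, the last holds). Time passes only in rows, so rows that repeat a pose let the fingers close. It gives the time, the measured TCP pose, the force, the opening and the grip force at its end, in the units of the state.
- bot.get_obs(): the state, without advancing time (a new reading comes with each control period).
- bot.read_camera(name): name is "scene" or "top"; returns a dict with "img" (400x640x3 uint8, red, green, blue), "depth" (400x640 float32, m along the optical axis (not along the pixel's ray), 0 where there is no reading), "fx", "fy", "cx", "cy" (pixels), "dist_coeffs" ([k1, k2, p1, p2, k3] as OpenCV has them; the pictures are not rectified), "camera_from_world" (4x4, takes a point from world to camera coordinates). Camera axes: x right, y up, looking along -z (the intrinsics and any distortion apply to the point x, -y, -z); pixel columns grow to the right and rows downward; lengths in m; the calibration is good to about 2 mm. A picture is of the moment at which its call begins.
- bot.hand_in(): hands the job in; it is judged then, once.
Trained networks look in a picture, given as the dict that the camera call returned (one of the last four; its "shot" number tells which), for a name from the list of things; names that differ only in an ending like _2 or _b are one class to them, and where a whole thing is asked for, a point or a joint stands for the part that bears it (a point fixed in the world has none). Each returns a list of dicts, best first, with "confidence" (0 to 1); they miss things now and then, are a little off and sometimes report something else, mostly with a low value. They report only what shows in the picture. A call takes as long as a camera call. They do not tell look-alikes from the thing itself.
- bot.masks_of(picture, query): "mask" (400x640 bool, what is visible of it).
- bot.landmark_of(picture, query): "xyz" ([x, y, z] in m, in world coordinates, good to about 4 mm: a listed point, or the origin of a listed thing).
The state is a dict: "t": time; "q": joint angles; "joint_vel": joint speeds; "joint_torque": joint torques, N m; "eef_pos": TCP position; "tool_rot": TCP orientation; "contact_force": force on the tool from outside, world axes, zero at the start; "torque": the same for the moment, N m; "gripper_width": opening from 0.0 (shut) to 1.0 (fully open); "grasp_force": force on a finger pad.
Only numpy, scipy, OpenCV 4.12 (cv2) and the standard library are available. Lean on these libraries where they do the work, as an engineer would, in place of code of your own. Each camera call takes 0.05 s, during which the arm holds its last target. There are 200 camera calls.

## Working session

There is one attempt and no reset: what is moved stays moved. The work goes in short steps, Python scripts to look and compute and a tool call to move; the robot and the scene stay as the last step left them, time stands still between calls to the robot, and variables do not carry over. Pictures are saved under pics/ and viewed, at most 10 in all, crops included, and the job is handed in when it is done.

Besides the shell and the picture viewer there is one more tool, called after "Emit:" as a command line: name --argument value ..., lists and objects as JSON in quotes. send_rows: Moves the arm, as the interface text tells. Its arguments: {"type":"object","properties":{"deltas":{"type":"string"},"claw":{"type":"number"},"force":{"type":"number"}},"required":["deltas"]}

```bash
mkdir -p pics; ls; cat > h.py <<'E'
import numpy as np, cv2
from station import bot
def save(p,n): cv2.imwrite('pics/'+n,p['img'][:,:,::-1])
E
python3 - <<'E'
from h import *
for c in ("scene","top"):
    p=bot.read_camera(c); save(p,c+'0.png')
    for q in ("clamp_base","clamp_axis","knob","pawl_tip","jaw","stop_jaw","battery_pack","brass_brush","tape_roll","flux_tin"):
        print(c,q,[(np.round(d["xyz"],3).tolist(),round(d["confidence"],2)) for d in bot.landmark_of(p,q)[:3]])
o=bot.get_obs();print(o)
a,b=cv2.imread('pics/scene0.png'),cv2.imread('pics/top0.png')
E
```

```text
pics
scene clamp_base [([0.555, -0.28, -0.002], 0.83)]
scene clamp_axis [([0.557, -0.276, 0.094], 0.85), ([0.285, -0.268, -0.004], 0.65)]
scene knob [([0.442, -0.338, 0.094], 0.8)]
scene pawl_tip [([0.501, -0.312, 0.11], 0.5)]
scene jaw [([0.558, -0.278, 0.003], 0.81), ([0.501, -0.312, 0.109], 0.51)]
scene stop_jaw [([0.591, -0.429, 0.012], 0.74), ([0.7, -0.131, 0.002], 0.67), ([0.282, -0.272, -0.005], 0.33)]
scene battery_pack [([0.356, -0.167, 0.002], 0.9), ([0.58, -0.393, 0.01], 0.86)]
scene brass_brush [([0.357, -0.478, 0.002], 0.83)]
scene tape_roll [([0.287, -0.27, -0.005], 0.7)]
scene flux_tin [([0.699, -0.129, 0.002], 0.72)]
top clamp_base [([0.557, -0.279, -0.002], 0.6)]
top clamp_axis [([0.559, -0.278, 0.096], 0.59)]
top knob [([0.444, -0.34, 0.096], 0.79)]
top pawl_tip [([0.5, -0.314, 0.101], 0.49)]
top jaw [([0.559, -0.277, 0.001], 0.73)]
top stop_jaw [([0.589, -0.432, 0.008], 0.87)]
top battery_pack [([0.358, -0.164, -0.001], 0.9), ([0.581, -0.392, 0.009], 0.68)]
top brass_brush [([0.361, -0.475, 0.002], 0.75), ([0.442, -0.34, 0.094], 0.62)]
top tape_roll [([0.284, -0.27, -0.002], 0.86)]
top flux_tin [([0.701, -0.131, 0.0], 0.53)]
{'t': 1.1, 'q': array([-1.42110049,  0.4770352 ,  0.02236285,  1.55541666, -0.01151594,
        1.10926961, -0.0831244 ]), 'joint_vel': array([-1.33011232e-03,  2.74763719e-04,  1.76868331e-03, -2.89631509e-04,
       -1.03030440e-03,  2.40080712e-05, -3.06650363e-04]), 'joint_torque': array([ 1.85294875e-04, -5.96329451e+01,  1.60606518e+00, -2.81547189e+01,
        1.23900987e-02,  1.41024277e-03,  9.76002383e-06]), 'eef_pos': array([0.17206195, 0.65271636, 0.23927651]), 'tool_rot': array([-2.19176077e-05,  1.28551087e-01,  9.91702888e-01,  6.97702887e-07]), 'contact_force': array([0.90130204, 0.2891676 , 0.10473413]), 'torque': array([ 0.03034302, -0.02490345,  0.05456863]), 'grasp_force': 0.0, 'gripper_width': 1.001738856188952}
```

View image.

View pics/scene0.png

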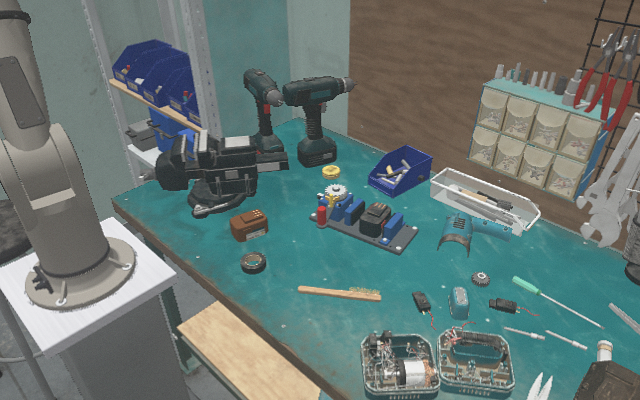

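View pics/top0.png

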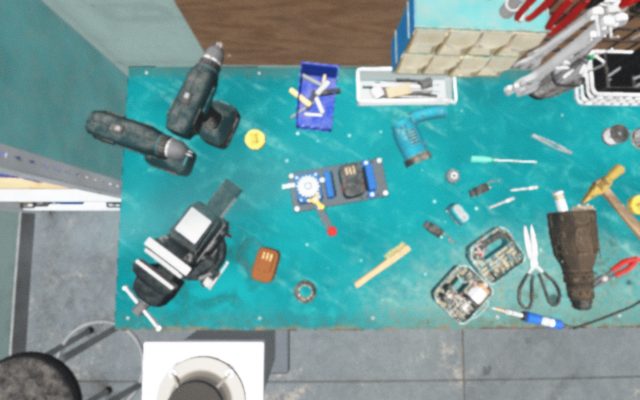

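Two packs are visible: the brown one at (265,264) in the top view and the black one at (351,180) between the blue jaws. The task rules out brown and the black pack is in the clamp, so I take that one. The handle is at about −0.29 rad, with the knob at (332,231) and the yellow post near (320,205). I'll confirm with one crop and plan the approach.

```bash
cat >> h.py <<'E'
from scipy.spatial.transform import Rotation as R
AX=np.array([.557,-.278]); 
def rows(targets, n=5):
    """targets: (x,y,z,yaw of tool y in deg) -> rows in current tool axes"""
    o=bot.get_obs(); w,x,y,z=o['tool_rot']; M=R.from_quat([x,y,z,w]).as_matrix()
    yaw=np.degrees(np.arctan2(M[1,1],M[0,1])); p=o['eef_pos']
    print('t',o['t'],'p',p.round(4),'yaw',yaw.round(2),'F',o['contact_force'].round(2),'q',o['q'].round(2),'w',o['gripper_width'])
    for t in targets:
        d=M.T@(np.array(t[:3])-p); print(*d.round(4), round(-(t[3]-yaw),2))
E
python3 - <<'E'
from h import *
print(bot.tips_ahead)
p=bot.read_camera("top")
cv2.imwrite('pics/crop.png',cv2.resize(p['img'][140:250,270:400,::-1],None,fx=6,fy=5.4,interpolation=cv2.INTER_CUBIC))
rows([(.35,.48,.40,75),(.50,.20,.40,85),(.53,-.05,.40,100),(.502,-.315,.30,118)])
E
```

```text
0.008
t 1.15 p [0.1721 0.6527 0.2393] yaw 75.23 F [-0.04 -0.37 -0.64] q [-1.42  0.48  0.02  1.56 -0.01  1.11 -0.08] w 1.0036991665998922
-0.2161 -0.1216 -0.1607 0.23
-0.4325 -0.3541 -0.1607 -9.77
-0.5253 -0.5882 -0.1607 -24.77
-0.5658 -0.8516 -0.0607 -42.77
```

View pics/crop.png

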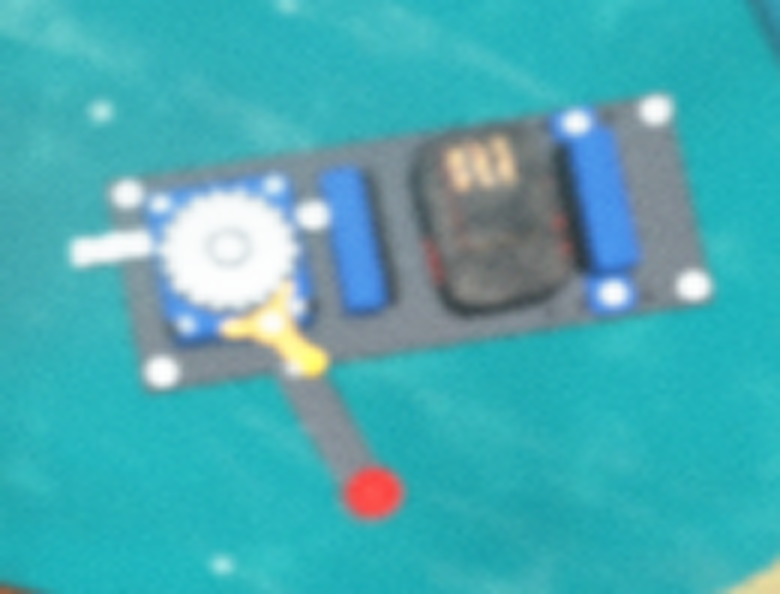

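The crop confirms it: the black pack stands between the blue jaws, with the gap on the moving-jaw side. The yellow post at (315,360) lies on the -y (opening) side of the arm. Moving now.

Emit:
send_rows --deltas "-0.03 -0.01 -0.035 0; -0.065 -0.03 -0.065 0; -0.1 -0.055 -0.095 0; -0.14 -0.08 -0.12 0; -0.18 -0.1 -0.14 0" --claw 0.4

```text
t: 1.65
eef_pos: [0.3179, 0.512, 0.379]
tool_rot: [0.0, 0.128, 0.992, 0.001]
contact_force: [1.1, 0.9, -0.4]
gripper_width: 0.398
grasp_force: 0.0
```

Emit:
send_rows --deltas "-0.036 -0.03 -0.01 0; -0.07 -0.065 -0.02 0; -0.1 -0.105 -0.02 0; -0.13 -0.145 -0.02 0; -0.16 -0.185 -0.02 0"

```text
t: 2.15
eef_pos: [0.4253, 0.2914, 0.3975]
tool_rot: [0.0, 0.129, 0.992, 0.0]
contact_force: [0.2, -0.4, -1.1]
gripper_width: 0.4
grasp_force: 0.0
```

```bash
python3 - <<'E'
from h import *
rows([(.50,.20,.40,85),(.53,-.05,.40,100),(.502,-.315,.30,118)])
E
```

```text
t 2.15 p [0.4253 0.2914 0.3975] yaw 75.22 F [ 0.18 -0.43 -1.15] q [-0.93  0.09  0.23  1.72 -0.02  1.33  0.61] w 0.39976126663302414
-0.0955 -0.0693 -0.0025 -9.78
-0.1883 -0.3034 -0.0027 -24.78
-0.2288 -0.5669 0.0971 -42.78
```

Emit:
send_rows --deltas "-0.03 -0.04 0 0; -0.06 -0.08 0 -4; -0.085 -0.12 0 -9; -0.105 -0.165 0 -14; -0.125 -0.21 0 -20"

```text
t: 2.65
eef_pos: [0.4922, 0.0565, 0.3974]
tool_rot: [0.0, -0.048, 0.999, 0.0]
contact_force: [1.0, 0.6, 0.4]
gripper_width: 0.401
grasp_force: 0.0
```

```bash
python3 - <<'E'
from h import *
rows([(.53,-.05,.40,100),(.502,-.315,.30,118)])
E
```

```text
t 2.65 p [0.4922 0.0565 0.3974] yaw 95.45 F [1.   0.61 0.42] q [-0.65  0.04  0.43  1.77 -0.02  1.33  1.45] w 0.4010045836110784
-0.0275 -0.1096 -0.0026 -4.55
0.0255 -0.3708 0.0973 -22.55
```

Emit:
send_rows --deltas "-0.005 -0.045 0 0; 0 -0.09 0 -5; 0.005 -0.135 0 -10; 0.01 -0.18 0 -14; 0.012 -0.225 0.01 -18"

```text
t: 3.15
eef_pos: [0.5008, -0.1688, 0.3886]
tool_rot: [0.002, -0.203, 0.979, -0.0]
contact_force: [-0.0, 1.3, -0.2]
gripper_width: 0.402
grasp_force: 0.0
```

```bash
python3 - <<'E'
from h import *
rows([(.502,-.315,.20,118),(.502,-.315,.098,118)])
E
```

```text
t 3.15 p [ 0.5008 -0.1688  0.3886] yaw 113.4 F [-0.02  1.27 -0.16] q [-0.36  0.12  0.63  1.73 -0.07  1.31  2.27] w 0.40241498025706096
0.0576 -0.1345 0.1886 -4.6
0.0579 -0.1344 0.2906 -4.6
```

Emit:
send_rows --deltas "0.015 -0.04 0.02 0; 0.03 -0.075 0.05 0; 0.045 -0.105 0.08 -1; 0.057 -0.134 0.11 -2; 0.0575 -0.1345 0.15 -2"

```text
t: 3.65
eef_pos: [0.5001, -0.3185, 0.2375]
tool_rot: [0.001, -0.216, 0.976, -0.002]
contact_force: [0.4, -0.3, -0.3]
gripper_width: 0.398
grasp_force: 0.0
```

```bash
python3 - <<'E'
from h import *
p=bot.read_camera("scene"); x=[p]
print([(np.round(d["xyz"],3),round(d['confidence'],2)) for q in ("pawl_tip","knob") for d in bot.landmark_of(p,q)[:2]])
cv2.imwrite('pics/s1.png',cv2.resize(p['img'][130:270,260:440,::-1],None,fx=4,fy=4,interpolation=cv2.INTER_CUBIC))
rows([(.502,-.315,.20,115),(.502,-.315,.098,115)])
E
```

```text
[(array([ 0.499, -0.313,  0.108]), 0.66), (array([ 0.442, -0.341,  0.091]), 0.71)]
t 3.8 p [ 0.4996 -0.312   0.2355] yaw 115.2 F [-0.25 -0.08  0.88] q [-0.05  0.4   0.66  1.8  -0.28  1.04  2.72] w 0.4001801455194491
-0.001 -0.0039 0.0355 0.2
-0.0014 -0.0043 0.1375 0.2
```

View pics/s1.png

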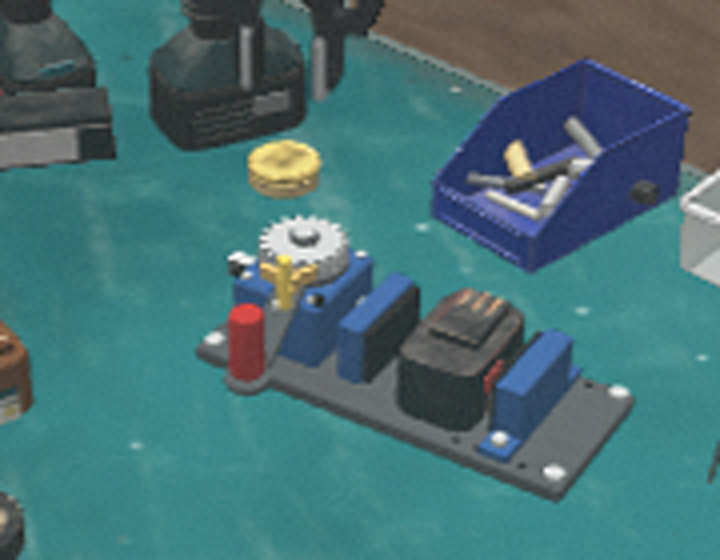

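The fingers hang above the clamp at crop (285,55), and the post at (285,280) is as measured. Descending to straddle it.

Emit:
send_rows --deltas "-0.001 -0.002 0.04 3; -0.001 -0.002 0.08 5; -0.001 -0.002 0.11 5; -0.001 -0.002 0.13 5; -0.001 -0.002 0.137 5"

```text
t: 4.3
eef_pos: [0.5038, -0.313, 0.1005]
tool_rot: [0.0, -0.177, 0.984, 0.0]
contact_force: [-0.5, 0.5, 0.3]
gripper_width: 0.401
grasp_force: 0.0
```

Emit:
send_rows --deltas "0 0.006 0 0; 0 0.012 0 0; 0 0.018 0 0; 0 0.022 0 0; 0 0.022 0 0"

```text
t: 4.8
eef_pos: [0.4953, -0.2925, 0.1008]
tool_rot: [0.0, -0.176, 0.984, 0.0]
contact_force: [0.0, 0.8, -0.2]
gripper_width: 0.399
grasp_force: 0.0
```

```bash
python3 - <<'E'
from h import *
p=bot.read_camera("top")
print([(np.round(d["xyz"],3),round(d['confidence'],2)) for q in ("pawl_tip","knob") for d in bot.landmark_of(p,q)[:2]])
rows([(.502,-.315,.098,110)])
E
```

```text
[(array([ 0.444, -0.339,  0.096]), 0.45)]
t 4.95 p [ 0.4952 -0.2935  0.1004] yaw 110.24 F [-0.15 -0.49  0.27] q [-0.01  0.55  0.58  1.94 -0.43  0.77  2.74] w 0.3979460551062996
0.0011 -0.0225 0.0024 0.24
```

Emit:
send_rows --deltas "0 0.003 0 0; 0 0.006 0 0; 0 0.008 0 0; 0 0.01 0 0; 0 0.01 0 0"

```text
t: 5.45
eef_pos: [0.4915, -0.2846, 0.1003]
tool_rot: [0.0, -0.175, 0.984, -0.0]
contact_force: [1.6, -3.2, -1.5]
gripper_width: 0.4
grasp_force: 2.0
```

```bash
python3 - <<'E'
from h import *
p=bot.read_camera("top")
print([(np.round(d["xyz"],3),round(d['confidence'],2)) for q in ("pawl_tip","knob") for d in bot.landmark_of(p,q)[:2]])
cv2.imwrite('pics/t2.png',cv2.resize(p['img'][140:250,270:400,::-1],None,fx=6,fy=5.4,interpolation=cv2.INTER_CUBIC))
rows([(.502,-.315,.098,110)])
E
```

```text
[(array([ 0.436, -0.333,  0.096]), 0.57)]
t 5.6 p [ 0.4915 -0.2846  0.1003] yaw 110.21 F [ 1.77 -5.22 -2.75] q [-0.03  0.54  0.58  1.96 -0.42  0.76  2.73] w 0.39809957743696506
0.0007 -0.0321 0.0023 0.21
```

View pics/t2.png

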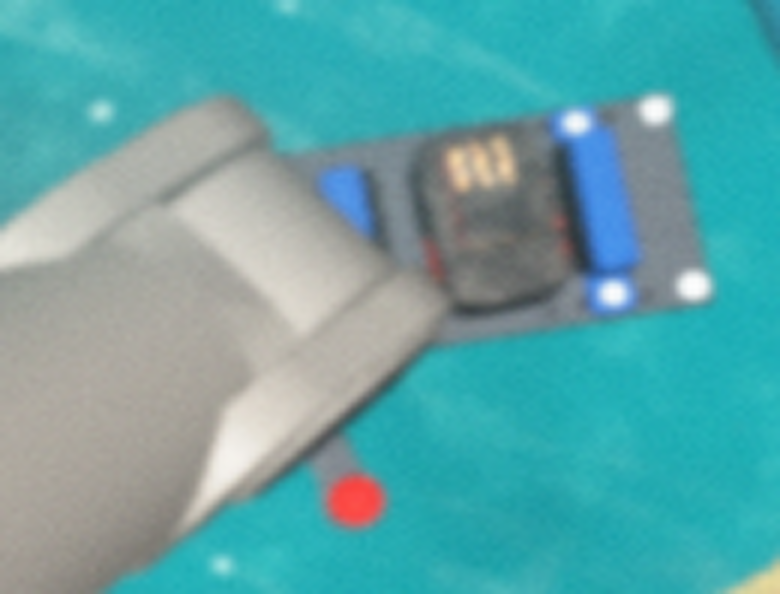

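Emit:
send_rows --deltas "0 -0.012 0 0; 0 -0.014 -0.03 0; 0.02 -0.02 -0.06 0; 0.06 -0.026 -0.065 0; 0.12 -0.03 -0.1 0"

```text
t: 6.1
eef_pos: [0.404, -0.3463, 0.1897]
tool_rot: [-0.001, -0.177, 0.984, 0.001]
contact_force: [-0.3, -1.2, 0.2]
gripper_width: 0.398
grasp_force: 0.0
```

```bash
python3 - <<'E'
from h import *
for c in ("scene","top"):
    p=bot.read_camera(c)
    print([(q,np.round(d["xyz"],3),round(d['confidence'],2)) for q in ("pawl_tip","knob","jaw","battery_pack") for d in bot.landmark_of(p,q)[:2]])
    if c=="scene": cv2.imwrite('pics/s3.png',cv2.resize(p['img'][170:250,290:390,::-1],None,fx=7,fy=7,interpolation=cv2.INTER_CUBIC))
rows([(.437,-.334,.09,110)])
E
```

```text
[('pawl_tip', array([ 0.496, -0.292,  0.11 ]), 0.45), ('knob', array([ 0.438, -0.334,  0.097]), 0.67), ('jaw', array([ 0.556, -0.28 ,  0.003]), 0.64), ('battery_pack', array([ 0.579, -0.397,  0.013]), 0.72), ('battery_pack', array([ 0.356, -0.165,  0.004]), 0.63)]
[('pawl_tip', array([ 0.494, -0.297,  0.103]), 0.64), ('knob', array([ 0.438, -0.332,  0.094]), 0.91), ('jaw', array([ 0.559, -0.276, -0.004]), 0.72), ('battery_pack', array([ 0.581, -0.393,  0.013]), 0.88), ('battery_pack', array([ 0.355, -0.166, -0.002]), 0.69)]
t 6.6 p [ 0.4055 -0.3462  0.1897] yaw 110.33 F [-1.06 -0.48 -0.67] q [ 0.03  0.36  0.7   1.98 -0.29  0.9   2.8 ] w 0.39945458105001697
-0.0338 0.0004 0.0997 0.33
```

View pics/s3.png

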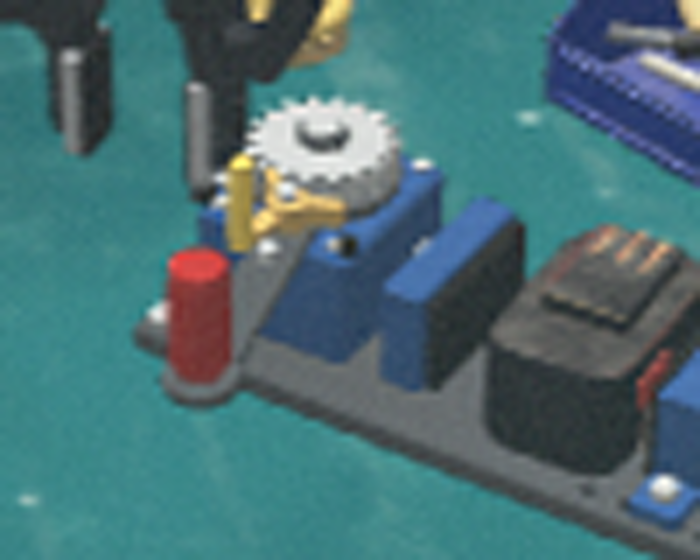

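The post now stands on the +y side of the arm at (240,200), so the pawl is flipped. Next I lower onto the knob at (0.438,-0.333).

Emit:
send_rows --deltas "-0.034 0 0.02 0; -0.034 0 0.06 0; -0.034 0 0.09 0; -0.034 0 0.1 0; -0.034 0 0.1 0"

```text
t: 7.1
eef_pos: [0.436, -0.3346, 0.0891]
tool_rot: [-0.001, -0.176, 0.984, 0.001]
contact_force: [0.9, 0.5, -0.8]
gripper_width: 0.403
grasp_force: 0.0
```

```bash
cat >> h.py <<'E'
Y=.205
def pose(h,lead=0):
    f=np.pi+Y-h; return [*(AX+.13*np.array([np.cos(f),np.sin(f)])+lead*np.array([np.sin(f),-np.cos(f)])),.09,min(np.degrees(np.pi/2+Y-h),112)]
def hnow():
    p=bot.get_obs()['eef_pos'][:2]-AX; return np.pi+Y-(np.arctan2(p[1],p[0])%(2*np.pi)), np.hypot(*p)
def stroke(hs,lead=0):
    print('h,r',np.round(hnow(),3)); rows([pose(h,lead) for h in hs])
E
python3 -c "
from h import *
stroke([-.15,-.05,.05,.15,.25,.35,.43,.5])"
```

```text
h,r [-0.233  0.134]
t 7.1 p [ 0.436  -0.3346  0.0891] yaw 110.24 F [ 0.89  0.46 -0.76] q [ 0.1   0.53  0.58  2.01 -0.43  0.73  2.87] w 0.40267282706755714
-0.0031 0.0111 -0.0009 -0.1
-0.0038 0.024 -0.0009 5.63
-0.0057 0.0369 -0.0008 11.36
-0.0089 0.0495 -0.0008 17.09
-0.0133 0.0617 -0.0008 22.82
-0.0189 0.0734 -0.0008 28.55
-0.0243 0.0823 -0.0008 33.13
-0.0295 0.0898 -0.0008 37.14
```

Emit:
send_rows --deltas "-0.003 0.011 0 0; -0.004 0.024 0 5.6; -0.006 0.037 0 11.4; -0.009 0.05 0 17; -0.013 0.062 0 22.8" --claw 0.32

```text
t: 7.6
eef_pos: [0.428, -0.2741, 0.0923]
tool_rot: [0.002, 0.025, 1.0, -0.002]
contact_force: [1.9, -5.9, -3.5]
gripper_width: 0.32
grasp_force: 3.3
```

```bash
python3 -c "
from h import *
stroke([.35,.43,.5,.53])"
```

```text
h,r [0.235 0.129]
t 7.6 p [ 0.428  -0.2741  0.0923] yaw 87.09 F [ 1.95 -5.94 -3.54] q [-0.11  0.5   0.71  2.11 -0.5   0.69  2.45] w 0.3203412768836127
0.0004 0.0149 0.0022 5.4
-0.001 0.0252 0.0022 9.98
-0.0029 0.0341 0.0022 13.99
-0.0039 0.0379 0.0022 15.71
```

Emit:
send_rows --deltas "0 0.013 0.001 5; -0.001 0.023 0.001 10; -0.003 0.032 0.001 14; -0.003 0.034 0.001 14; -0.003 0.034 0.001 14"

```text
t: 8.1
eef_pos: [0.4333, -0.2395, 0.0911]
tool_rot: [0.002, 0.143, 0.99, -0.001]
contact_force: [0.8, -3.9, 2.6]
gripper_width: 0.319
grasp_force: 1.8
```

```bash
python3 -c "
from h import *
stroke([.4,.27,.14,.0,-.13,-.26,-.38,-.48,-.53],-.003)"
```

```text
h,r [0.507 0.13 ]
t 8.1 p [ 0.4333 -0.2395  0.0911] yaw 73.52 F [ 0.81 -3.89  2.55] q [-0.23  0.51  0.78  2.14 -0.56  0.7   2.21] w 0.3194846489409317
-0.0003 -0.0168 0.0011 -5.31
-0.0034 -0.0334 0.0011 -12.75
-0.0085 -0.0495 0.0012 -20.2
-0.0164 -0.0659 0.0012 -28.22
-0.0256 -0.0801 0.0013 -35.67
-0.0367 -0.0929 0.0013 -38.48
-0.0482 -0.1033 0.0014 -38.48
-0.0588 -0.1109 0.0014 -38.48
-0.0643 -0.1143 0.0014 -38.48
```

Emit:
send_rows --deltas "0 -0.017 0.001 -5; -0.003 -0.033 0.001 -10; -0.008 -0.05 0.001 -16; -0.016 -0.066 0.001 -21; -0.026 -0.08 0.001 -26"

```text
t: 8.6
eef_pos: [0.4327, -0.3212, 0.0885]
tool_rot: [-0.001, -0.085, 0.996, 0.002]
contact_force: [-3.0, 2.6, -0.4]
gripper_width: 0.322
grasp_force: 1.6
```

```bash
sed -i 's/,112)/,100)/' h.py; python3 -c "
from h import *
stroke([-.26,-.38,-.48,-.53],-.003)"
```

```text
h,r [-0.13   0.132]
t 8.6 p [ 0.4327 -0.3212  0.0885] yaw 99.72 F [-3.01  2.61 -0.36] q [ 0.04  0.53  0.62  2.03 -0.47  0.72  2.7 ] w 0.32179209623368843
-0.0063 -0.0191 -0.0016 -0.28
-0.012 -0.0336 -0.0017 -0.28
-0.0181 -0.045 -0.0018 -0.28
-0.0216 -0.0505 -0.0018 -0.28
```

Emit:
send_rows --deltas "-0.006 -0.016 -0.001 0; -0.011 -0.031 -0.001 0; -0.017 -0.043 -0.001 0; -0.019 -0.047 -0.001 0; -0.019 -0.047 -0.001 0"

```text
t: 9.1
eef_pos: [0.4609, -0.3659, 0.0897]
tool_rot: [0.0, -0.083, 0.997, 0.0]
contact_force: [-0.3, -0.1, -0.3]
gripper_width: 0.319
grasp_force: 0.0
```

```bash
python3 -c "
from h import *
p=bot.read_camera('top')
print([(q,np.round(d['xyz'],3),round(d['confidence'],2)) for q in ('knob','jaw','battery_pack','stop_jaw') for d in bot.landmark_of(p,q)[:2]])
stroke([-.38,-.27,-.15,-.02,.12,.25,.35,.45,.5],.003)"
```

```text
[('jaw', array([ 0.563, -0.284, -0.001]), 0.86), ('jaw', array([ 0.557, -0.278, -0.002]), 0.55), ('battery_pack', array([ 0.577, -0.393,  0.011]), 0.6), ('stop_jaw', array([ 0.589, -0.433,  0.011]), 0.72)]
h,r [-0.533  0.13 ]
t 9.35 p [ 0.4606 -0.3657  0.0896] yaw 99.46 F [ 0.47 -0.67  0.62] q [ 0.11  0.6   0.61  1.92 -0.48  0.78  2.73] w 0.3204710940726144
0.0105 0.0204 -0.0004 -0.54
0.0153 0.0338 -0.0004 -0.54
0.0188 0.049 -0.0004 -0.54
0.0205 0.0658 -0.0004 -0.54
0.0199 0.084 -0.0004 4.59
0.0171 0.1007 -0.0004 12.04
0.0134 0.1132 -0.0004 17.77
0.0086 0.1252 -0.0004 23.5
0.0057 0.131 -0.0004 26.36
```

Emit:
send_rows --deltas "0.008 0.014 0 0; 0.014 0.03 0 0; 0.018 0.046 0 0; 0.02 0.062 0 0; 0.02 0.076 0 2"

```text
t: 9.85
eef_pos: [0.4262, -0.297, 0.0899]
tool_rot: [-0.0, -0.063, 0.998, -0.002]
contact_force: [-4.4, -7.9, 0.5]
gripper_width: 0.321
grasp_force: 3.7
```

```bash
python3 -c "
from h import *
stroke([.12,.22,.32,.42,.5],.003)"
```

```text
h,r [0.061 0.132]
t 9.85 p [ 0.4262 -0.297   0.0899] yaw 97.19 F [-4.38 -7.89  0.52] q [-0.02  0.5   0.65  2.08 -0.47  0.7   2.63] w 0.32141462188864584
-0.0023 0.0107 -0.0001 2.32
-0.0038 0.0236 -0.0002 8.05
-0.0066 0.0363 -0.0002 13.78
-0.0106 0.0487 -0.0003 19.51
-0.0147 0.0583 -0.0003 24.1
```

Emit:
send_rows --deltas "-0.002 0.008 0 3; -0.003 0.016 0 6; -0.004 0.023 0 9; -0.006 0.03 0 12; -0.007 0.036 0 14"

```text
t: 10.35
eef_pos: [0.4291, -0.2597, 0.0897]
tool_rot: [-0.0, 0.059, 0.998, -0.002]
contact_force: [-3.3, -7.0, 0.7]
gripper_width: 0.319
grasp_force: 3.3
```

```bash
python3 -c "
from h import *
p=bot.read_camera('top')
print([(q,np.round(d['xyz'],3),round(d['confidence'],2)) for q in ('knob','jaw','battery_pack','stop_jaw') for d in bot.landmark_of(p,q)[:2]])
cv2.imwrite('pics/t4.png',cv2.resize(p['img'][140:250,270:400,::-1],None,fx=6,fy=5.4,interpolation=cv2.INTER_CUBIC))
stroke([.35,.4,.45,.5],.003)"
```

```text
[('jaw', array([ 0.562, -0.292, -0.003]), 0.54), ('battery_pack', array([ 0.581, -0.392,  0.012]), 0.65), ('stop_jaw', array([ 0.59 , -0.428,  0.011]), 0.68), ('stop_jaw', array([ 0.56 , -0.278,  0.096]), 0.37)]
h,r [0.357 0.129]
t 10.6 p [ 0.4297 -0.2586  0.0895] yaw 83.38 F [-3.49 -3.69  0.97] q [-0.15  0.5   0.72  2.13 -0.52  0.69  2.38] w 0.318280740744682
0.0012 0.0022 -0.0005 1.69
0.0007 0.0087 -0.0005 4.56
-0.0001 0.0151 -0.0005 7.42
-0.0013 0.0215 -0.0006 10.29
```

View pics/t4.png

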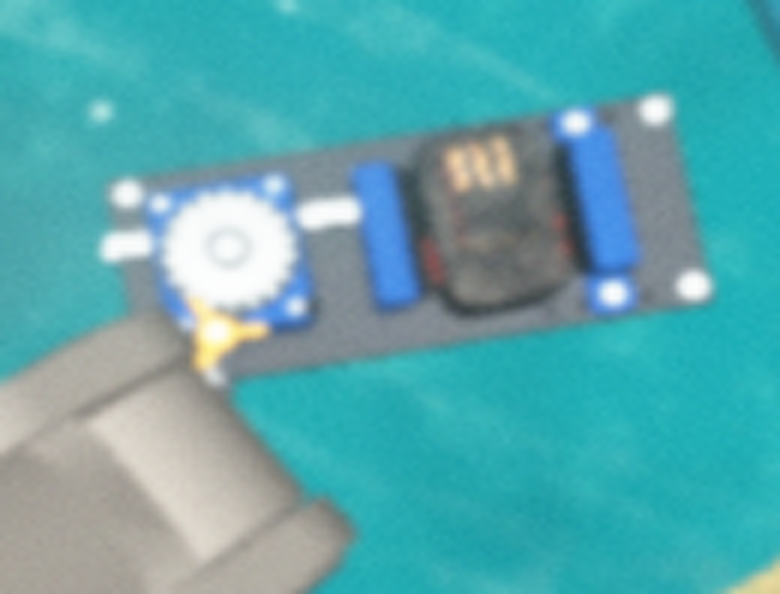

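The jaw has moved about 14 mm, with its edge now at crop x≈412 and the pack's at ≈418. A few mm remain. I'll finish this stroke and then return.

Emit:
send_rows --deltas "0.001 0.005 0 3; 0 0.012 0 6; 0 0.018 0 9; -0.001 0.021 0 10; -0.001 0.021 0 10"

```text
t: 11.1
eef_pos: [0.4346, -0.2378, 0.0897]
tool_rot: [0.001, 0.144, 0.99, -0.001]
contact_force: [-0.6, -4.5, 2.2]
gripper_width: 0.319
grasp_force: 1.9
```

```bash
python3 -c "
from h import *
stroke([.4,.27,.14,.0,-.13,-.26,-.38,-.48,-.53],-.003)"
```

```text
h,r [0.522 0.129]
t 11.1 p [ 0.4346 -0.2378  0.0897] yaw 73.41 F [-0.63 -4.47  2.23] q [-0.23  0.51  0.77  2.14 -0.56  0.7   2.2 ] w 0.3185260264727416
0.0003 -0.0188 -0.0002 -5.41
-0.0028 -0.0355 -0.0002 -12.86
-0.008 -0.0515 -0.0002 -20.31
-0.0158 -0.0679 -0.0001 -26.59
-0.0251 -0.082 -0.0001 -26.59
-0.0362 -0.0948 -0.0001 -26.59
-0.0478 -0.1053 -0.0 -26.59
-0.0583 -0.1128 -0.0 -26.59
-0.0639 -0.1162 0.0 -26.59
```

Emit:
send_rows --deltas "0 -0.018 0 -5; -0.003 -0.035 0 -11; -0.008 -0.051 0 -17; -0.016 -0.067 0 -22; -0.025 -0.081 0 -26"

```text
t: 11.6
eef_pos: [0.4338, -0.3203, 0.0888]
tool_rot: [-0.001, -0.084, 0.996, 0.002]
contact_force: [-2.1, 2.2, 0.7]
gripper_width: 0.324
grasp_force: 1.5
```

Emit:
send_rows --deltas "-0.006 -0.015 -0.001 0; -0.011 -0.029 -0.001 0; -0.017 -0.041 -0.001 0; -0.02 -0.046 -0.001 0; -0.02 -0.046 -0.001 0"

```text
t: 12.1
eef_pos: [0.4628, -0.3638, 0.0902]
tool_rot: [0.0, -0.082, 0.997, 0.0]
contact_force: [0.0, -0.3, 0.5]
gripper_width: 0.317
grasp_force: 0.0
```

```bash
python3 -c "
from h import *
stroke([-.5,-.38,-.27,-.15,-.02,.12,.25,.35,.45,.5],.003)"
```

```text
h,r [-0.534  0.127]
t 12.1 p [ 0.4628 -0.3638  0.0902] yaw 99.45 F [ 0.02 -0.28  0.45] q [ 0.11  0.59  0.61  1.92 -0.48  0.78  2.72] w 0.3174111186235523
0.006 0.0049 0.0002 -0.55
0.0129 0.0189 0.0002 -0.55
0.0177 0.0324 0.0002 -0.55
0.0212 0.0476 0.0002 -0.55
0.0229 0.0644 0.0002 -0.55
0.0223 0.0826 0.0002 4.58
0.0195 0.0992 0.0002 12.03
0.0158 0.1117 0.0002 17.76
0.011 0.1238 0.0002 23.49
0.0081 0.1296 0.0002 26.35
```

Emit:
send_rows --deltas "0.005 0.004 0 0; 0.008 0.01 0 0; 0.011 0.015 0 0; 0.014 0.02 0 0; 0.016 0.025 0 0"

```text
t: 12.6
eef_pos: [0.4413, -0.3419, 0.0905]
tool_rot: [-0.0, -0.082, 0.997, -0.0]
contact_force: [-2.9, -4.5, -0.1]
gripper_width: 0.322
grasp_force: 1.7
```

```bash
python3 -c "
from h import *
stroke([-.25,-.2,-.15,-.1,-.05,0],.003)"
```

```text
h,r [-0.299  0.132]
t 12.6 p [ 0.4413 -0.3419  0.0905] yaw 99.39 F [-2.9  -4.53 -0.09] q [ 0.08  0.55  0.62  1.99 -0.47  0.74  2.72] w 0.3216408306598806
0.0008 0.0097 0.0005 -0.61
0.0024 0.016 0.0005 -0.61
0.0036 0.0224 0.0005 -0.61
0.0046 0.0288 0.0005 -0.61
0.0052 0.0353 0.0005 -0.61
0.0055 0.0418 0.0005 -0.61
```

Emit:
send_rows --deltas "0.001 0.004 0 0; 0.001 0.008 0 0; 0.002 0.012 0 0; 0.003 0.016 0 0; 0.003 0.02 0 0"

```text
t: 13.1
eef_pos: [0.4351, -0.3242, 0.0905]
tool_rot: [-0.0, -0.081, 0.997, -0.001]
contact_force: [-4.5, -8.7, -0.9]
gripper_width: 0.315
grasp_force: 4.2
```

```bash
cat >> h.py <<'E'
def ft():
    h,r=hnow(); f=np.pi+Y-h; F=bot.get_obs()['contact_force'][:2]
    print('Ft %.2f Fr %.2f'%(F@[np.sin(f),-np.cos(f)],F@[np.cos(f),np.sin(f)]))
E
python3 -c "
from h import *
ft();stroke([-.1,-.05,0,.05,.1],.003)"
```

```text
Ft -6.59 Fr 7.27
h,r [-0.157  0.13 ]
t 13.1 p [ 0.4351 -0.3242  0.0905] yaw 99.35 F [-4.46 -8.74 -0.91] q [ 0.04  0.53  0.63  2.03 -0.46  0.72  2.69] w 0.314811314669514
0.0013 0.0104 0.0005 -0.65
0.0019 0.0168 0.0005 -0.65
0.0022 0.0233 0.0004 -0.65
0.0022 0.0298 0.0004 0.47
0.0018 0.0363 0.0004 3.33
```

Emit:
send_rows --deltas "0.001 0.004 0 0; 0.001 0.008 0 0; 0.001 0.012 0 0; 0.002 0.016 0 0; 0.002 0.02 0 0"

```text
t: 13.6
eef_pos: [0.4298, -0.3048, 0.0906]
tool_rot: [-0.0, -0.081, 0.997, -0.001]
contact_force: [-4.2, -7.7, 0.3]
gripper_width: 0.319
grasp_force: 3.7
```

```bash
python3 -c "
from h import *
ft();stroke([.05,.1,.15,.2,.25],.003)"
```

```text
Ft -6.68 Fr 5.71
h,r [-0.003  0.13 ]
t 13.6 p [ 0.4298 -0.3048  0.0906] yaw 99.33 F [-4.21 -7.72  0.29] q [ 0.    0.51  0.63  2.07 -0.46  0.7   2.67] w 0.31939586986551294
0.0002 0.0098 0.0005 0.45
-0.0002 0.0163 0.0005 3.31
-0.0009 0.0228 0.0005 6.18
-0.0019 0.0292 0.0005 9.04
-0.0032 0.0356 0.0005 11.91
```

Emit:
send_rows --deltas "0 0.004 0 0; 0 0.008 0 1; 0 0.012 0 2; 0 0.016 0 4; -0.001 0.02 0 5"

```text
t: 14.1
eef_pos: [0.4276, -0.2845, 0.0905]
tool_rot: [-0.0, -0.037, 0.999, -0.001]
contact_force: [-4.8, -6.9, 0.3]
gripper_width: 0.318
grasp_force: 3.5
```

```bash
python3 -c "
from h import *
ft();
p=bot.read_camera('top')
print([(q,np.round(d['xyz'],3),round(d['confidence'],2)) for q in ('jaw','battery_pack','stop_jaw') for d in bot.landmark_of(p,q)[:2]])
cv2.imwrite('pics/t5.png',cv2.resize(p['img'][140:250,270:400,::-1],None,fx=6,fy=5.4,interpolation=cv2.INTER_CUBIC))
stroke([.2,.25,.3,.35,.4],.003)"
```

```text
Ft -6.70 Fr 5.15
[('jaw', array([ 0.564, -0.297, -0.002]), 0.84), ('battery_pack', array([ 0.578, -0.392,  0.012]), 0.82), ('stop_jaw', array([ 0.589, -0.43 ,  0.009]), 0.72), ('stop_jaw', array([ 0.701, -0.131, -0.001]), 0.61)]
h,r [0.162 0.129]
t 14.3 p [ 0.428  -0.2836  0.0904] yaw 94.41 F [-3.27 -4.81  0.43] q [-0.05  0.5   0.66  2.1  -0.47  0.7   2.57] w 0.3197801256938093
0.0004 0.008 0.0004 4.12
-0.0004 0.0145 0.0004 6.99
-0.0015 0.0209 0.0004 9.85
-0.0029 0.0272 0.0004 12.72
-0.0046 0.0335 0.0004 15.58
```

View pics/t5.png

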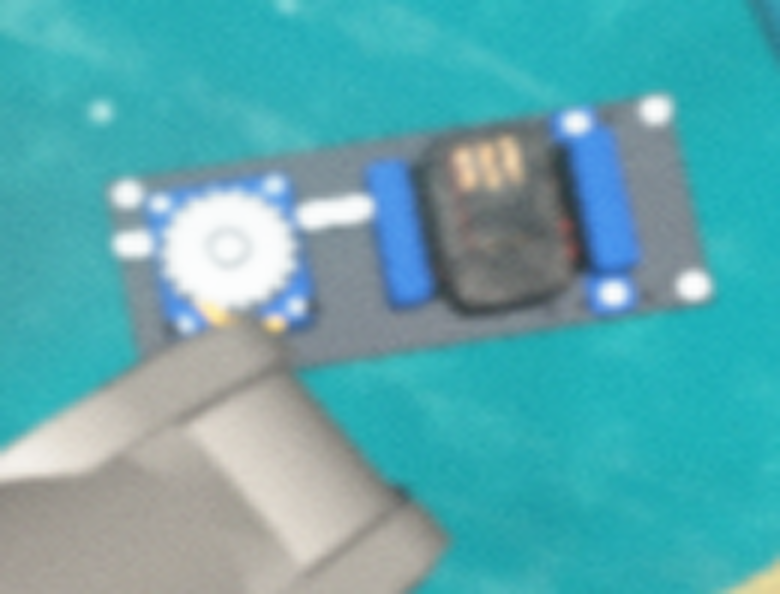

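The jaw is touching the pack and has started pushing it: the terminals moved from x≈447 to ≈455. I'll continue slowly.

Emit:
send_rows --deltas "0 0.004 0 2; 0 0.007 0 3; 0 0.01 0 4; 0 0.013 0 6; -0.001 0.016 0 7"

```text
t: 14.8
eef_pos: [0.4284, -0.2678, 0.0904]
tool_rot: [0.0, 0.023, 1.0, -0.001]
contact_force: [-2.8, -6.1, -0.4]
gripper_width: 0.316
grasp_force: 3.4
```

```bash
python3 -c "
from h import *
ft();stroke([.3,.35,.4,.45,.5],.003)"
```

```text
Ft -6.25 Fr 2.28
h,r [0.284 0.129]
t 14.8 p [ 0.4284 -0.2678  0.0904] yaw 87.35 F [-2.77 -6.06 -0.45] q [-0.11  0.5   0.7   2.12 -0.5   0.69  2.44] w 0.31590241773410666
0.0007 0.0051 0.0004 2.79
0.0001 0.0116 0.0004 5.66
-0.0008 0.018 0.0004 8.52
-0.0021 0.0244 0.0004 11.39
-0.0037 0.0307 0.0004 14.25
```

Emit:
send_rows --deltas "0 0.003 0 1; 0 0.006 0 3; 0 0.009 0 4; 0 0.012 0 5; 0 0.015 0 6"

```text
t: 15.3
eef_pos: [0.4301, -0.2529, 0.0905]
tool_rot: [0.001, 0.075, 0.997, -0.001]
contact_force: [1.5, -7.4, -4.2]
gripper_width: 0.325
grasp_force: 3.2
```

```bash
python3 -c "
from h import *
ft();stroke([.4,.45,.5,.52],.003)"
```

```text
Ft -6.93 Fr -2.89
h,r [0.401 0.129]
t 15.3 p [ 0.4301 -0.2529  0.0905] yaw 81.41 F [ 1.49 -7.36 -4.17] q [-0.17  0.5   0.73  2.13 -0.52  0.69  2.34] w 0.3246696092569775
0.0005 0.0029 0.0005 2.58
-0.0001 0.0094 0.0005 5.45
-0.001 0.0159 0.0005 8.31
-0.0015 0.0184 0.0005 9.46
```

Emit:
send_rows --deltas "0 0.003 0 1; 0 0.006 0 3; 0 0.009 0 4; 0 0.012 0 5; 0 0.014 0 6"

```text
t: 15.8
eef_pos: [0.433, -0.2392, 0.0909]
tool_rot: [0.002, 0.127, 0.992, -0.001]
contact_force: [1.4, -7.0, -2.8]
gripper_width: 0.318
grasp_force: 3.2
```

```bash
python3 -c "
from h import *
ft();stroke([.4,.27,.14,.0,-.13,-.26,-.38,-.48,-.53],-.003)"
```

```text
Ft -6.22 Fr -3.39
h,r [0.508 0.13 ]
t 15.8 p [ 0.433  -0.2392  0.0909] yaw 75.43 F [ 1.38 -6.95 -2.8 ] q [-0.22  0.5   0.76  2.15 -0.54  0.69  2.23] w 0.318456500270046
-0.0002 -0.017 0.0009 -3.4
-0.0027 -0.0337 0.0009 -10.84
-0.0073 -0.05 0.001 -18.29
-0.0146 -0.0667 0.001 -24.57
-0.0234 -0.0811 0.0011 -24.57
-0.034 -0.0942 0.0012 -24.57
-0.0452 -0.1051 0.0012 -24.57
-0.0555 -0.113 0.0013 -24.57
-0.0609 -0.1166 0.0013 -24.57
```

Emit:
send_rows --deltas "0 -0.018 0.001 -4; -0.002 -0.035 0.001 -10; -0.007 -0.051 0.001 -16; -0.014 -0.067 0.001 -21; -0.023 -0.081 0.001 -25"

```text
t: 16.3
eef_pos: [0.432, -0.32, 0.0886]
tool_rot: [-0.001, -0.093, 0.996, 0.003]
contact_force: [-3.8, 2.5, 0.1]
gripper_width: 0.32
grasp_force: 1.5
```

Emit:
send_rows --deltas "-0.006 -0.015 0 0; -0.011 -0.029 0 0; -0.017 -0.041 0 0; -0.02 -0.046 0 0; -0.02 -0.046 0 0"

```text
t: 16.8
eef_pos: [0.4618, -0.3635, 0.089]
tool_rot: [0.0, -0.091, 0.996, 0.0]
contact_force: [-0.3, -0.2, -0.4]
gripper_width: 0.316
grasp_force: 0.0
```

Emit:
send_rows --deltas "0.005 0.004 0 0; 0.008 0.01 0 0; 0.011 0.015 0 0; 0.014 0.02 0 0; 0.016 0.024 0 0"

```text
t: 17.3
eef_pos: [0.4405, -0.3431, 0.0895]
tool_rot: [0.0, -0.091, 0.996, -0.0]
contact_force: [1.0, -2.4, -1.2]
gripper_width: 0.322
grasp_force: 1.2
```

```bash
python3 -c "
from h import *
ft();
p=bot.read_camera('top')
print([(q,np.round(d['xyz'],3),round(d['confidence'],2)) for q in ('jaw','battery_pack','stop_jaw') for d in bot.landmark_of(p,q)[:2]])
stroke([-.25,-.2,-.15,-.1,-.05,0],.003)"
```

```text
Ft -2.63 Fr 0.31
[('jaw', array([ 0.568, -0.302, -0.001]), 0.83), ('battery_pack', array([ 0.579, -0.397,  0.01 ]), 0.69), ('stop_jaw', array([ 0.592, -0.43 ,  0.01 ]), 0.63)]
h,r [-0.305  0.133]
t 17.5 p [ 0.4409 -0.3429  0.0894] yaw 100.46 F [ 0.3  -0.24 -0.37] q [ 0.08  0.55  0.61  1.99 -0.47  0.74  2.73] w 0.3213031491444732
0.0 0.0107 -0.0006 0.46
0.0015 0.017 -0.0006 0.46
0.0026 0.0234 -0.0006 0.46
0.0034 0.0299 -0.0006 0.46
0.0039 0.0364 -0.0006 0.46
0.004 0.0429 -0.0006 0.46
```

Emit:
send_rows --deltas "0 0.004 0 0; 0.001 0.008 0 0; 0.001 0.011 0 0; 0.002 0.014 0 0; 0.002 0.017 0 0"

```text
t: 18.0
eef_pos: [0.4345, -0.3291, 0.0895]
tool_rot: [-0.0, -0.09, 0.996, -0.002]
contact_force: [-5.0, -10.4, -1.8]
gripper_width: 0.318
grasp_force: 4.4
```

```bash
python3 -c "
from h import *
ft();stroke([-.15,-.1,-.05,0],.003)"
```

```text
Ft -7.73 Fr 8.59
h,r [-0.19   0.133]
t 18.0 p [ 0.4345 -0.3291  0.0895] yaw 100.32 F [ -4.95 -10.44  -1.82] q [ 0.06  0.53  0.62  2.02 -0.46  0.72  2.71] w 0.318178379427831
-0.0011 0.0087 -0.0006 0.32
-0.0003 0.0151 -0.0006 0.32
0.0002 0.0216 -0.0006 0.32
0.0004 0.0281 -0.0006 0.32
```

Emit:
send_rows --deltas "-0.001 0.0015 0 0; -0.001 0.003 0 0; -0.001 0.0045 0 0; -0.001 0.006 0 0; -0.001 0.0075 0 0"

```text
t: 18.5
eef_pos: [0.4339, -0.3222, 0.0897]
tool_rot: [-0.0, -0.089, 0.996, -0.002]
contact_force: [-5.1, -9.2, 0.4]
gripper_width: 0.321
grasp_force: 4.2
```

```bash
python3 -c "
from h import *
ft();stroke([-.1,-.05,0],.003)"
```

```text
Ft -6.93 Fr 7.93
h,r [-0.14   0.131]
t 18.5 p [ 0.4339 -0.3222  0.0897] yaw 100.27 F [-5.12 -9.21  0.36] q [ 0.04  0.53  0.62  2.03 -0.46  0.72  2.7 ] w 0.3209496611105257
0.0003 0.0083 -0.0004 0.27
0.0008 0.0147 -0.0004 0.27
0.001 0.0212 -0.0004 0.27
```

Still running free, so I'll continue at 2.5 mm per row.

Emit:
send_rows --deltas "0 0.0025 0 0; 0 0.005 0 0; 0 0.0075 0 0; 0 0.01 0 0; 0 0.0125 0 0"

```text
t: 19.0
eef_pos: [0.4316, -0.3099, 0.0897]
tool_rot: [-0.0, -0.089, 0.996, -0.002]
contact_force: [-3.2, -9.2, 0.3]
gripper_width: 0.319
grasp_force: 4.2
```

```bash
python3 -c "
from h import *
ft();stroke([0,.05,.1],.003)"
```

```text
Ft -8.13 Fr 5.35
h,r [-0.044  0.129]
t 19.0 p [ 0.4316 -0.3099  0.0897] yaw 100.27 F [-3.18 -9.2   0.3 ] q [ 0.02  0.52  0.62  2.06 -0.46  0.71  2.68] w 0.31851796267981075
0.001 0.0087 -0.0004 0.27
0.0008 0.0152 -0.0004 1.39
0.0004 0.0217 -0.0004 4.25
```

Tangential force is up to 8.1 N, so I'm switching to smaller steps.

Emit:
send_rows --deltas "0 0.001 0 0; 0 0.002 0 0; 0 0.003 0 0; 0 0.004 0 0; 0 0.005 0 0"

```text
t: 19.5
eef_pos: [0.4303, -0.3054, 0.0896]
tool_rot: [-0.001, -0.089, 0.996, -0.002]
contact_force: [-5.8, -10.2, 0.1]
gripper_width: 0.323
grasp_force: 4.7
```

```bash
python3 -c "
from h import *
ft();stroke([0,.05,.1],.003)"
```

```text
Ft -8.74 Fr 7.84
h,r [-0.008  0.13 ]
t 19.5 p [ 0.4303 -0.3054  0.0896] yaw 100.24 F [ -5.81 -10.2    0.06] q [ 0.01  0.51  0.63  2.06 -0.45  0.7   2.68] w 0.3231588941584371
0.0004 0.0041 -0.0004 0.24
0.0003 0.0106 -0.0004 1.36
-0.0002 0.017 -0.0004 4.22
```

Emit:
send_rows --deltas "0 0.001 0 0; 0 0.002 0 0; 0 0.003 0 0; 0 0.004 0 0; 0 0.005 0 0"

```text
t: 20.0
eef_pos: [0.4292, -0.3009, 0.0897]
tool_rot: [-0.001, -0.089, 0.996, -0.002]
contact_force: [-6.4, -11.9, -0.9]
gripper_width: 0.321
grasp_force: 5.3
```

```bash
python3 -c "
from h import *
ft();stroke([.05,.1],.003)"
```

```text
Ft -10.59 Fr 8.39
h,r [0.027 0.13 ]
t 20.0 p [ 0.4292 -0.3009  0.0897] yaw 100.21 F [ -6.39 -11.9   -0.87] q [-0.    0.51  0.63  2.07 -0.45  0.7   2.67] w 0.3209738812263553
0.0001 0.0059 -0.0004 1.33
-0.0004 0.0124 -0.0004 4.2
```

Emit:
send_rows --deltas "0 0.001 0 0; 0 0.002 0 0; 0 0.003 0 0; 0 0.004 0 0; 0 0.004 0 0"

```text
t: 20.5
eef_pos: [0.4284, -0.2971, 0.0896]
tool_rot: [-0.001, -0.089, 0.996, -0.002]
contact_force: [-6.2, -11.2, -1.1]
gripper_width: 0.321
grasp_force: 5.4
```

```bash
python3 -c "
from h import *
ft();stroke([.05,.1],.003)"
```

```text
Ft -10.14 Fr 7.82
h,r [0.057 0.13 ]
t 20.5 p [ 0.4284 -0.2971  0.0896] yaw 100.21 F [ -6.24 -11.18  -1.12] q [-0.01  0.5   0.63  2.08 -0.45  0.69  2.66] w 0.32083700459576286
-0.0 0.0021 -0.0004 1.32
-0.0005 0.0085 -0.0004 4.19
```

Emit:
send_rows --deltas "0 0.001 0 0; 0 0.002 0 0; 0 0.003 0 0; 0 0.004 0 0"

```text
t: 20.9
eef_pos: [0.4277, -0.2937, 0.0896]
tool_rot: [-0.001, -0.089, 0.996, -0.003]
contact_force: [-6.9, -14.1, -1.6]
gripper_width: 0.32
grasp_force: 6.2
```

```bash
python3 -c "
from h import *
ft();stroke([.05,.1],.003)"
```

```text
Ft -13.14 Fr 8.53
h,r [0.084 0.13 ]
t 20.9 p [ 0.4277 -0.2937  0.0896] yaw 100.18 F [ -6.88 -14.07  -1.55] q [-0.02  0.5   0.63  2.09 -0.45  0.69  2.66] w 0.32013299621862357
-0.0002 -0.0015 -0.0003 1.3
-0.0006 0.005 -0.0004 4.17
```

Emit:
send_rows --deltas "0 0.001 0 0; 0 0.002 0 0"

```text
t: 21.1
eef_pos: [0.4273, -0.2919, 0.0897]
tool_rot: [-0.001, -0.089, 0.996, -0.003]
contact_force: [-6.4, -14.1, -2.0]
gripper_width: 0.321
grasp_force: 6.5
```

```bash
python3 -c "
from h import *
ft();stroke([.05,.1],.003)"
```

```text
Ft -13.36 Fr 7.88
h,r [0.098 0.13 ]
t 21.1 p [ 0.4273 -0.2919  0.0897] yaw 100.18 F [ -6.41 -14.12  -1.96] q [-0.02  0.5   0.63  2.09 -0.45  0.69  2.66] w 0.32127560556949825
-0.0003 -0.0033 -0.0003 1.29
-0.0007 0.0032 -0.0004 4.16
```

Emit:
send_rows --deltas "0 0.001 0 0; 0 0.0015 0 0"

```text
t: 21.3
eef_pos: [0.427, -0.2905, 0.0897]
tool_rot: [-0.001, -0.089, 0.996, -0.003]
contact_force: [-6.2, -15.1, -2.2]
gripper_width: 0.319
grasp_force: 6.7
```

Emit:
send_rows --deltas "0 -0.002 0 0; 0 -0.004 0 0; 0 -0.005 0 0; 0 -0.005 0 0; 0 -0.005 0 0" --claw 0.45

```text
t: 21.8
eef_pos: [0.4296, -0.2918, 0.0894]
tool_rot: [-0.0, -0.09, 0.996, -0.0]
contact_force: [-2.6, -6.3, -0.9]
gripper_width: 0.455
grasp_force: 2.6
```

Emit:
send_rows --deltas "0 0 -0.01 0; 0 0 -0.03 0; 0 0 -0.06 0; 0.01 0 -0.1 0; 0.03 0 -0.14 0"

```text
t: 22.3
eef_pos: [0.4017, -0.2948, 0.2303]
tool_rot: [-0.0, -0.093, 0.996, 0.001]
contact_force: [1.1, 0.8, 1.2]
gripper_width: 0.451
grasp_force: 0.0
```

```bash
python3 -c "
from h import *
for c in ('scene','top'):
    p=bot.read_camera(c)
    print([(q,np.round(d['xyz'],3),round(d['confidence'],2)) for q in ('pawl_tip','knob','jaw','battery_pack','brass_brush','tape_roll','flux_tin') for d in bot.landmark_of(p,q)[:2]])
    if c=='scene': cv2.imwrite('pics/s9.png',cv2.resize(p['img'][170:250,290:420,::-1],None,fx=6,fy=6,interpolation=cv2.INTER_CUBIC))
print(bot.get_obs()['contact_force'])"
```

```text
[('pawl_tip', array([ 0.489, -0.283,  0.109]), 0.42), ('knob', array([ 0.43 , -0.308,  0.094]), 0.56), ('jaw', array([ 0.562, -0.308,  0.004]), 0.55), ('battery_pack', array([ 0.354, -0.166,  0.001]), 0.65), ('battery_pack', array([ 0.489, -0.283,  0.109]), 0.63), ('brass_brush', array([ 0.358, -0.475, -0.   ]), 0.59), ('tape_roll', array([ 0.286, -0.27 , -0.004]), 0.72), ('flux_tin', array([ 0.701, -0.135, -0.002]), 0.52)]
[('pawl_tip', array([ 0.491, -0.286,  0.1  ]), 0.6), ('pawl_tip', array([ 0.589, -0.431,  0.013]), 0.57), ('jaw', array([ 0.564, -0.305,  0.   ]), 0.68), ('battery_pack', array([ 0.579, -0.4  ,  0.011]), 0.59), ('battery_pack', array([ 0.354, -0.166, -0.001]), 0.55), ('brass_brush', array([ 0.359, -0.476,  0.002]), 0.9), ('flux_tin', array([ 0.7  , -0.128, -0.001]), 0.67)]
[-0.18860274  0.25169169 -0.54216462]
```

View pics/s9.png

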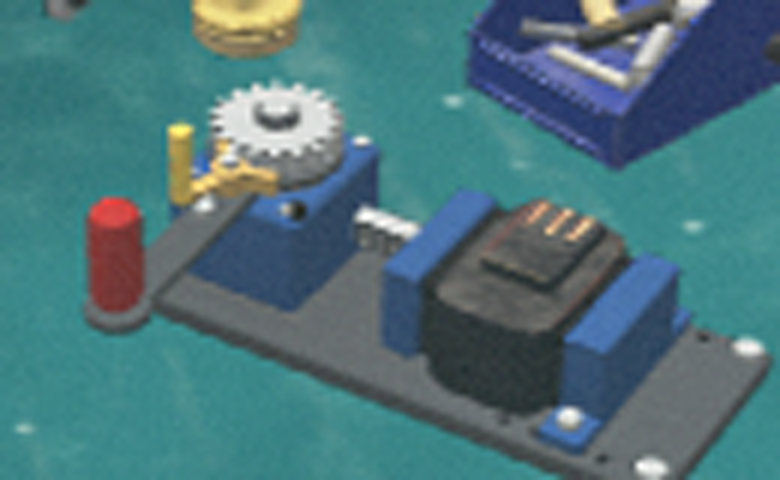

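The pack sits upright between both jaws, with the pawl post on the closing side at (180,160). The gripper is clear and the brush, tape and tin are unmoved. Handing in.

```bash
python3 -c "
from station import bot
print(bot.hand_in())"
```

```text
the job is handed in; nothing more can be done
None
```

I flipped the pawl to the closing side, tightened the clamp until the knob took about 14 N, let go and handed in; the hand-in returned no verdict. The last pictures show the pack upright between the jaws and the small things unmoved, but I could not read the clamping force directly.

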